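Punch-mark a drawer front in a toggle-clamp jig

TASK

Mark the small drawer front lying loose in the punch jig for its knob: slide it fully home, flat against both the fence and the end stop, swing the toggle clamp over until it locks down on it, and press the yellow punch down firmly so that its point bites into the clamped front. Then swing the clamp fully back open, leaving the front lying home against both stops. The punch must not touch the front while it is unclamped, and everything else on the desk stays where it is.

Things in the scene. Friction and masses are not known exactly. Their poses are not given: they have to be found in the camera images.
- jig: Punch jig bolted to the desk: dark plywood board, in its own frame x -120 to 120, y -130 to 175, z 0 to 12 mm. Origin on the desk under the board; x runs from the end stop along the front's long side, y from the front towards the clamp, z up. 'Jig mm' in the other entries means this frame
- fence (a point): middle of the aluminium fence's working face at board level, jig mm (0, 20, 12). The face looks to jig -y, is 150 mm long along jig x and 14 mm high; the front's long side goes flat against it
- end_stop (a point): middle of the aluminium end stop's working face at board level, jig mm (-80, -35, 12). The face looks to jig +x, is 50 mm wide along jig y and 14 mm high; the front's short side goes against it
- bracket (a point): middle of the foot of the blue punch bracket on the board, jig mm (0, 75, 12). Post 30 x 40 mm, up to z 47; a bar 24 mm wide at z 47 to 61 reaches from it to y -30, where it holds the punch's steel barrel, 26 mm diameter, z 40 to 68
- clamp_foot (a point): on the board under the clamp arm's hinge, jig mm (-55, 80, 12). The clamp works in the vertical plane through this point along jig y; its fixed steel base is 44 mm wide, jig y 50 to 162, up to z 58
- home (a point): where the origin of the front must lie: in the jig's frame x 0, y -30, z 12 mm (board top); the front's x axis parallel to the jig's x axis, either way round
- panel: the drawer front: white faces, brown edges, 160 (x) x 100 (y) x 16 mm, 0.14 to 0.28 kg, lying loose on the jig's board below the punch, 12 to 35 mm short of each stop and up to 6 degrees out of square. Origin at the centre of its underside, z up. It slides under 1 to 3 N
- clamp_handle: clamp handle: red round grip, 22 mm diameter, ball end, 145 mm from pivot to end. Origin at its pivot on the arm, z towards its end. Open (start): leans 68 degrees to jig +y on a stop and stays. Swung up, it lowers the arm: the foot meets the front at 13 degrees, dead centre is 4, upright (0) is locked on a stop and stays. Peak about 15 N at the grip. Pushed back past dead centre it opens
- handle_end (a point): very end of the red grip, on its axis. The pivot moves too, so the end's path, at jig x -55, is, as lean in degrees: (jig y, z) in mm: 68: (232, 120); 61: (220, 139.5); 52.5: (204, 160); 45: (186.5, 176.5); 36: (165.5, 191); 26: (139.5, 204); 17: (114.5, 211.5); 9.5: (94.5, 215); 4: (80.5, 216.5); 0: (70.5, 217)
- clamp_arm: clamp arm, steel, 117 mm long, 17 mm wide; origin on its hinge at jig mm (-55, 80, 52); its own -y axis points along it. Standing up when open (77 degrees). Locked, it lies level over the fence and its sprung black rubber foot (17 mm diameter, 85 mm from the hinge) presses the front with about 14 N at jig x -55, y -5
- punch: spring centre punch over the middle of the home place: yellow mushroom head 34 mm diameter, 12 mm tall. Origin at the middle of the head's top, jig mm (0, -30, 90) when up. It slides straight down on a spring: its point meets the front after 7 mm, at about 5.5 N; press on by 4 to 15 N so that it bites. It springs back up
- pull: white D-shaped drawer pull, 108 x 38 x 12 mm, lying on the jig's board beside the punch post; origin under the middle of its feet line
- screwdriver: screwdriver with an orange handle, 210 mm long, lying on the desk; origin under its middle, x towards its tip
- knob_tray: blue open tray of brass knobs, 150 x 110 x 40 mm, on the desk beyond the jig; origin under its centre
- tape_measure: yellow tape measure, 75 x 68 x 36 mm, on the desk; origin under its centre
- next_front: a second drawer front like the panel (160 x 100 x 16 mm), waiting flat on the desk to the left; origin under its centre. Not part of this job
- sprayer: aluminium spray-gun cup with a dark lid, 84 mm wide, 108 mm tall, standing on the desk; origin under its centre
- mug: white mug, 80 mm wide, 90 mm tall, handle on its +y side; origin under its centre
Not all that is in view belongs to the job. Leave any purple or turquoise look-alike of the panel alone.

How it is judged (in metres and radians):
On the way, in this order (a step that is already met when the one before it is completed fails the run):
1. the front lies home against both stops with the clamp open (horizontal distance between panel and home below 0.003 m and angle between the x axis of panel and the x axis of jig, either way round below 0.025 rad and z of panel in the frame of jig between 0.009 and 0.015 m and angle between clamp_handle's own z axis and vertical above 0.5 rad), for 0.2 s.
2. the clamp is locked over centre on the home front (horizontal distance between panel and home below 0.003 m and angle between the x axis of panel and the x axis of jig, either way round below 0.025 rad and z of panel in the frame of jig between 0.009 and 0.015 m and angle between clamp_handle's own z axis and vertical below 0.06 rad and contact force between clamp_arm and panel above 5 N), for 0.2 s.
3. the punch is pressed into the clamped front (all of step 2 and contact force between punch and panel above 3 N), for 0.05 s.
At the end, for the whole second after the job is handed in: The front has been clamped, punched and released: it lies flat on the jig's board, its centre within 3 mm of home and within 1.4 degrees of square, at rest; the clamp handle is back open (leaning more than 54 degrees) and still, and neither clamp nor punch touches the front (horizontal distance between panel and home below 0.003 m and angle between the x axis of panel and the x axis of jig, either way round below 0.025 rad and z of panel in the frame of jig between 0.009 and 0.015 m and angle between clamp_handle's own z axis and vertical above 0.95 rad and contact force between each of clamp_arm, punch and panel below 0.1 N and linear speed of panel below 0.01 m/s and angular speed of clamp_handle below 0.1 rad/s).
It fails at once if the punch point touches the front while the clamp is not locked (contact force between punch and panel above 0.5 N and angle between clamp_handle's own z axis and vertical above 0.1 rad).
It fails at once if another thing on the desk is moved by more than 30 mm (distance of any of pull, screwdriver, knob_tray, tape_measure, next_front, sprayer, mug from where it was at the start of the episode above 0.03 m).
It also fails if it takes over 69 s, if anything falls off the work surface, if the arm or the gripper's body presses on something with over 40 N, if the wrist force passes 120 N, or if a joint passes its speed limit or range.

ROBOT

A 6-joint arm with a two-finger parallel gripper is mounted at the origin on the work surface. World frame = base frame: x ahead of the robot, y to its left, z up, the work surface at z = 0. Lengths are in mm, angles in rad, forces in N, time in s.
With the tool pointing down it reaches from about 250 to 775 mm from the base axis. Payload 4 kg.
Tool frame: the origin (TCP) lies at the very end of the fingers, on their centre line; the grasp point (between the pads) lies pinch_z behind it (pinch_z is the distance from the TCP to the grasp point, in mm); x points along the fingers, y is the direction in which the jaws open and shut, and the axes are right-handed (so a half turn about x gives the same grasp; the last joint's range is limited). The gripper opens to 94 mm and grips with 3 to 60 N. Pads are 16 mm wide; open, the fingers measure 119 mm over their backs; the gripper's body (75 mm by 177 mm) begins 78 mm behind the grasp point.
Start: joints at [1.205, 0.087, 1.371, -0, 1.684, -0.103], TCP at [142.891, 531.133, 205.506] pointing down, gripper open.
Joint ranges: [-3.1, 3.1], [-0.76, 2.03], [0.27, 2.55], [-1.08, 4.22], [0.17, 2.65], [-2.57, 2.57]. Speed limits (rad/s): [2.79, 2.79, 3.14, 3.14, 3.14, 3.14].

INTERFACE

Orientations are given as a 3x3 rotation matrix whose columns are the frame's x, y, z axes.
In Python, from station import goto, move_l, move_j, grip, sleep, inverse_kinematics, camera, camera_model, IKError, hand_in, read_clock, read_joints, read_joint_vel, read_joint_torque, read_eef_pos, read_tcp_rot, read_wrist_force, read_torque, read_gripper_width, pinch_z gives the robot as it stands. The module is installed in compiled form; this text tells all that it offers. Calls block until the motion is done:
- goto(position, orientation): joint-space move of the TCP to a pose.
- move_l(position, velocity=150, attitude=None): straight line of the TCP; attitude=None keeps the orientation; velocity is the mean speed in mm/s.
- move_j(angles): joint-space move.
- grip(opening, squeeze=None): opening from 0.0 (shut) to 1.0 (fully open); squeeze is the grip in N (None keeps the last); returns when the fingers have stopped.
- sleep(seconds).
- inverse_kinematics(position, orientation): joint angles nearest the present ones, or None.
- camera(name): name is "scene" or "top"; returns the picture (400x640x3 uint8, red, green, blue); there is no depth.
- camera_model(name): a dict with "fx", "fy", "cx", "cy" (pixels), "k1" (the pictures are not rectified: a ray, as slopes to the right and down, at radius r is drawn at 1 + k1 r^2 times it, then the intrinsics apply), "eye" and "rotation" of the camera in the world. Camera axes: x right, y down, z forward; pixel columns grow to the right and rows downward; lengths in mm; the calibration is good to about 2 mm. A picture is of the moment at which its call begins. camera_model takes no time and is no camera call.
A pose or a line that the arm cannot do raises IKError and nothing moves.
- hand_in(): hands the job in, once; it reports no verdict.
Readings, each from a call of its own:
- read_clock(): time.
- read_joints(): joint angles.
- read_joint_vel(): joint speeds.
- read_joint_torque(): joint torques, N m.
- read_eef_pos(): TCP position.
- read_tcp_rot(): TCP orientation.
- read_wrist_force(): force on the tool from outside, world axes, zero at the start.
- read_torque(): the same for the moment, N m.
- read_gripper_width(): opening from 0.0 (shut) to 1.0 (fully open).
Only numpy, scipy, OpenCV 4.12 (cv2) and the standard library are available. Lean on these libraries where they do the work, as an engineer would, in place of code of your own. Each camera call takes 0.05 s, during which the arm holds its last target. There are 200 camera calls.

## Working session

There is one attempt and no reset: what is moved stays moved. The work goes in short steps, each a Python script; the robot and the scene stay as the last script left them, time stands still between calls to the robot, and variables do not carry over. Pictures are saved under pics/ and viewed, about 8 in all and at most 12, crops included, and the job is handed in when it is done.

```bash
mkdir -p pics; python3 - <<'E'
from station import *
import cv2
for n in("scene","top"):
    cv2.imwrite(f"pics/{n}0.png",camera(n)[:,:,::-1]); print(n,camera_model(n))
print(pinch_z if not callable(pinch_z) else pinch_z(),read_clock(),read_tcp_rot(),read_wrist_force())
E
```

```text
scene {'fx': 383.6483957355309, 'fy': 383.6483957355309, 'cx': 319.1118959583987, 'cy': 199.54889783842773, 'k1': -0.023823732647964672, 'eye': array([854.67982173, 590.03464967, 935.1110936 ]), 'rotation': array([[-0.88868374,  0.35126446, -0.29471084],
       [ 0.45837639,  0.69671306, -0.55179887],
       [ 0.01150156, -0.62546318, -0.78016891]])}
top {'fx': 384.5351405816486, 'fy': 384.5351405816486, 'cx': 315.93413629298124, 'cy': 194.89749142007554, 'k1': -0.08321557193795746, 'eye': array([ 377.47643325,  -22.77351056, 1194.36160532]), 'rotation': array([[-0.01224363, -0.9906931 ,  0.13556281],
       [-0.99985746,  0.01055351, -0.01317908],
       [ 0.01162576, -0.13570484, -0.9906811 ]])}
18.8 0.1 [[-6.97333604e-04  2.59783370e-01  9.65666668e-01]
 [-1.87633866e-03  9.65664863e-01 -2.59784239e-01]
 [-9.99997997e-01 -1.99307398e-03 -1.85948978e-04]] [-0.57551676  0.08942912 -0.10787374]
```

View pics/top0.png

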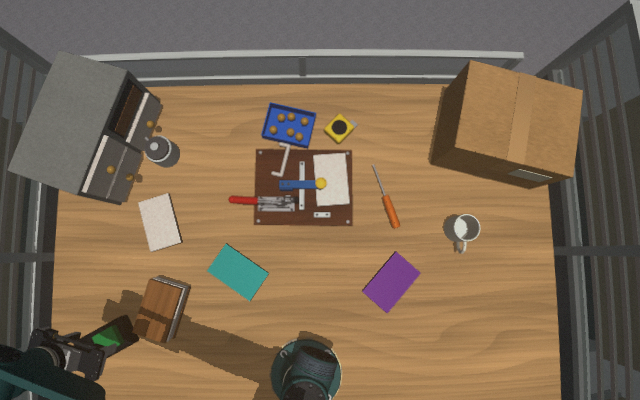

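View pics/scene0.png

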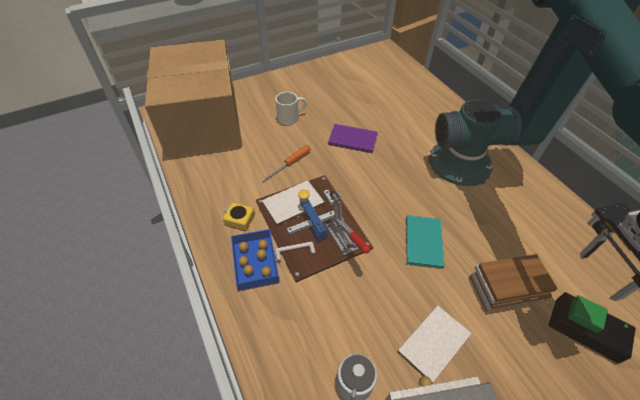

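Top picture: jig board about (255–352, 150–225), with jig +y to the image left (world +y) and jig +x up (world +x). The panel is at (332,179), the red handle at (243,200) and the end stop at (322,214). I'll enlarge crops next.

```bash
python3 - <<'E'
import cv2
a=cv2.imread("pics/top0.png")[140:235,222:362]; cv2.imwrite("pics/topc.png",cv2.resize(a,None,fx=5.7,fy=5.7,interpolation=cv2.INTER_CUBIC))
a=cv2.imread("pics/scene0.png")[165:290,245:385]; cv2.imwrite("pics/scenec.png",cv2.resize(a,None,fx=4.5,fy=4.5,interpolation=cv2.INTER_CUBIC))
E
```

```text
(no output)
```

View pics/topc.png

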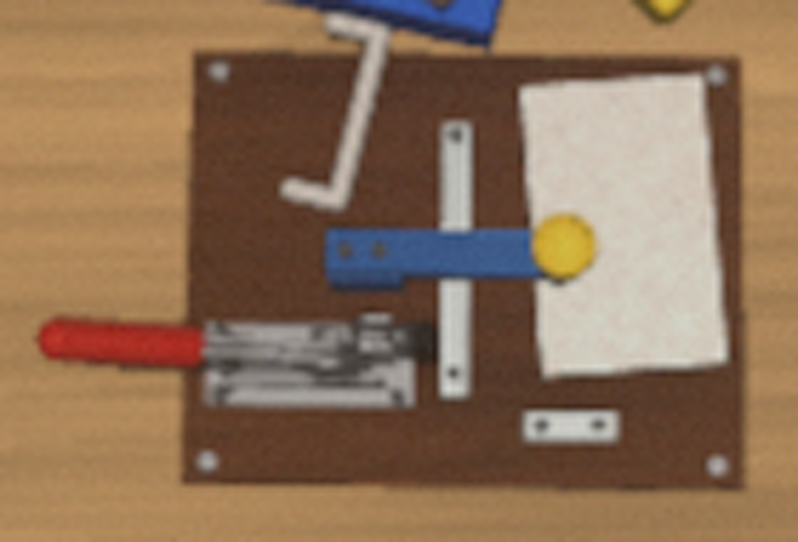

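View pics/scenec.png

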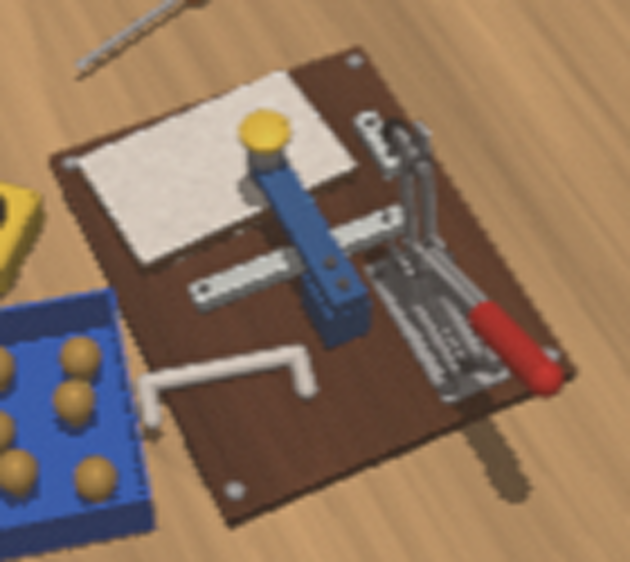

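Crops: board corners in the top crop are (195,52), (740,58), (742,488) and (183,484). Panel corners there are (520,86), (705,76), (728,362) and (543,376), with the punch head at (565,244). The scene crop shows the same features. I'll fit poses from these.

```bash
cat > h.py <<'E'
import numpy as np
from station import *
from scipy.optimize import least_squares
def proj(c,P):
    m=camera_model(c); q=(np.atleast_2d(P)-m["eye"])@m["rotation"]; s=q[:,:2]/q[:,2:]
    s=s*(1+m["k1"]*(s**2).sum(1,keepdims=True)); return s*[m["fx"],m["fy"]]+[m["cx"],m["cy"]]
def W(p,x,y,a):
    p=np.atleast_2d(p).astype(float); c,s=np.cos(a),np.sin(a)
    return np.c_[x+c*p[:,0]-s*p[:,1],y+s*p[:,0]+c*p[:,1],p[:,2]]
def fit(obs,P,x0=(500,0,0)):
    f=lambda v:np.concatenate([(proj(c,W(P[i],*v))-uv).ravel() for c,i,uv in obs])
    r=least_squares(f,x0,loss='soft_l1',f_scale=0.5); return r.x,f(r.x).reshape(-1,2)
def un(uv,s,o): return (np.array(uv)+.5)/s-.5+np.array(o)
E
python3 - <<'E'
from h import *
T=lambda uv:un(uv,5.7,(222,140)); S=lambda uv:un(uv,4.5,(245,165))
P=np.array([[120,175,12],[120,-130,12],[-120,-130,12],[-120,175,12],[0,-30,86],[-55,228,118]])
t=T([[195,52],[740,58],[742,488],[183,484],[565,244],[45,337]])
s=S([[230,523],[53,160],[362,47],[575,372],[265,130],[550,380]])
A=[("top",slice(None),t)];B=[("scene",slice(None),s)]
for o in(A,B,A+B):
    v,r=fit(o,P); print(v.round(3).tolist()); print(r.round(1).tolist())
j=v
Q=np.array([[80,50,28],[80,-50,28],[-80,-50,28],[-80,50,28]])
t=T([[520,86],[705,76],[728,362],[543,376]]); s=S([[147,265],[78,160],[285,70],[357,165]])
for o in([("top",slice(None),t)],[("scene",slice(None),s)],[("top",slice(None),t),("scene",slice(None),s)]):
    v,r=fit(o,Q); d=v-j; c,q=np.cos(j[2]),np.sin(j[2])
    print(v.round(3).tolist(),"jig",c*d[0]+q*d[1],-q*d[0]+c*d[1],np.degrees(d[2])); print(r.round(1).tolist())
E
```

```text
[566.047, -21.731, -0.021]
[[-0.3, -0.3], [0.5, -0.4], [0.5, 0.2], [-0.6, -0.1], [-0.1, 0.2], [0.0, 0.3]]
[564.29, -19.506, -0.022]
[[-0.5, -0.0], [-1.2, -0.8], [-0.2, -0.4], [1.0, -0.3], [0.2, 0.2], [0.3, 1.6]]
[565.277, -20.691, -0.02]
[[-0.7, -0.1], [0.2, -0.1], [0.2, 0.4], [-0.9, 0.2], [-0.4, 0.4], [-0.4, 0.5], [-0.9, -0.2], [-1.7, -0.9], [-0.7, -0.6], [0.5, -0.5], [-0.3, 0.1], [-0.2, 1.4]]
[586.682, -85.551, 6.343] jig 22.729262736286138 -64.40836415000467 364.58492584586804
[[0.2, -0.1], [-0.2, -0.4], [0.1, 0.3], [-0.1, 0.1]]
[584.237, -82.656, 0.067] jig 20.225569936139177 -61.56417115936927 5.0314866250396095
[[-0.2, 0.0], [-0.0, 0.0], [-0.2, -0.1], [0.4, 0.1]]
[585.43, -84.284, 0.063] jig 21.45184119147296 -63.16699859264315 4.772383401861786
[[-0.2, 0.4], [-0.7, -0.1], [-0.3, 0.6], [-0.4, 0.6], [-0.9, -0.3], [-0.6, -0.3], [-0.6, -0.3], [-0.2, -0.0]]
```

```bash
cat >> h.py <<'E'
J=(565.5,-20.9,-0.021)
jw=lambda x,y,z:W([x,y,z],*J)[0]
def R(ax,sg=1):  # tool down, jaws along jig x or y
    a=J[2]+(0 if ax=='x' else np.pi/2); y=sg*np.array([np.cos(a),np.sin(a),0]); x=np.array([0,0,-1.]); return np.c_[x,y,np.cross(x,y)]
def best(ax,p):
    q=read_joints(); c=[(np.abs(k-q).max(),s) for s in(1,-1) if (k:=inverse_kinematics(p,R(ax,s))) is not None]
    return R(ax,min(c)[1])
def push(d,dist,F,step=2,v=40):
    """push along jig dir d until wrist reaction against d exceeds F; returns travel"""
    D=np.array([*(jw(d[0],d[1],0)-jw(0,0,0))[:2],d[2]]); p0=np.array(read_eef_pos()); f0=np.array(read_wrist_force()); log=[]
    t=0
    while t<dist:
        t+=step; move_l(p0+D*t,v); f=-(np.array(read_wrist_force())-f0)@D; log.append((round(t,1),round(float(f),1)))
        if f>F: break
    print("push",d,log[-12:],"t",read_clock()); return t
def injig():
    d=np.array(read_eef_pos())-[J[0],J[1],0]; c,s=np.cos(J[2]),np.sin(J[2]); return np.round([c*d[0]+s*d[1],-s*d[0]+c*d[1],d[2]],1)
E
python3 - <<'E'
from h import *
p=np.array(read_eef_pos()); move_l(p+[0,0,50],200)
p=jw(20,-140,120); goto(p,best('x',p)); print(read_clock(),read_joints().round(2) if hasattr(read_joints(),'round') else read_joints())
move_l(jw(20,-140,18),150); print(read_wrist_force())
move_l(jw(20,-130,18),60)
push((0,1,0),60,7,3,40); print(injig())
import cv2
cv2.imwrite("pics/top1.png",cv2.resize(camera("top")[:,:,::-1][140:235,222:362],None,fx=5,fy=5,interpolation=cv2.INTER_CUBIC))
E
```

```text
3.4083 [-0.36  0.24  1.37  0.    1.54 -0.34]
[-0.7258154   1.09077523  0.35848119]
push (0, 1, 0) [(12, 0.1), (15, 0.1), (18, 0.7), (21, -0.0), (24, -0.1), (27, 0.7), (30, 0.6), (33, 0.3), (36, 0.9), (39, 0.0), (42, 5.6), (45, 12.4)] t 8.3083
[ 20.7 -89.7  19.3]
```

View pics/top1.png

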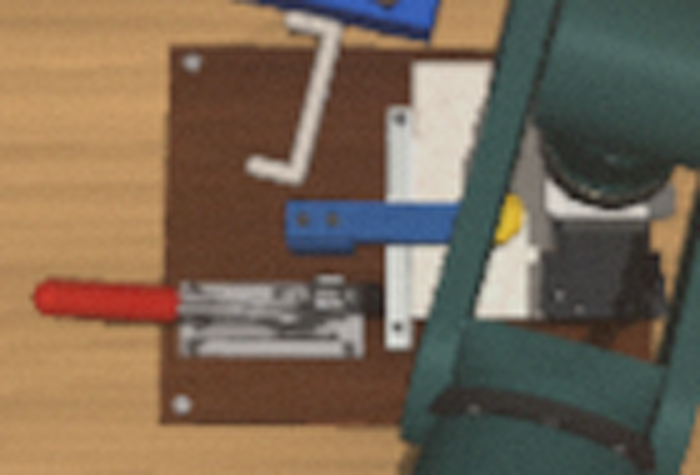

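The panel is now parallel to the fence and touching it (left edge at the fence, crop column ~412). Next I push in x against the end stop, then nudge in y once more.

```bash
python3 - <<'E'
from h import *
move_l(jw(20,-100,18),80); move_l(jw(20,-110,110),250)
grip(0.2); p=jw(125,-35,110); goto(p,best('y',p)); move_l(jw(125,-35,19),150); move_l(jw(116,-35,19),60)
push((-1,0,0),40,7,3,40); print(injig())
move_l(jw(100,-35,19),80); move_l(jw(115,-35,110),250)
grip(0.8);p=jw(0,-100,110); goto(p,best('x',p)); move_l(jw(0,-100,18),150)
push((0,1,0),16,6,2,40); print(injig())
move_l(jw(0,-100,18),80); move_l(jw(0,-110,130),250)
p=jw(-55,200,250); goto(p,best('x',p)); print(read_clock())
import cv2
cv2.imwrite("pics/top2.png",cv2.resize(camera("top")[:,:,::-1][140:235,222:362],None,fx=5.7,fy=5.7,interpolation=cv2.INTER_CUBIC))
E
```

```text
push (-1, 0, 0) [(3, -0.1), (6, 2.0), (9, 2.4), (12, 0.8), (15, 1.3), (18, 1.5), (21, -0.3), (24, 0.4), (27, 4.1), (30, 8.9)] t 15.275
[ 90.3 -35.1  22.3]
push (0, 1, 0) [(2, 0.4), (4, -0.1), (6, 0.6), (8, 0.2), (10, 0.5), (12, 5.4), (14, 9.0)] t 20.9
[  0.9 -89.8  19.1]
23.1
```

View pics/top2.png

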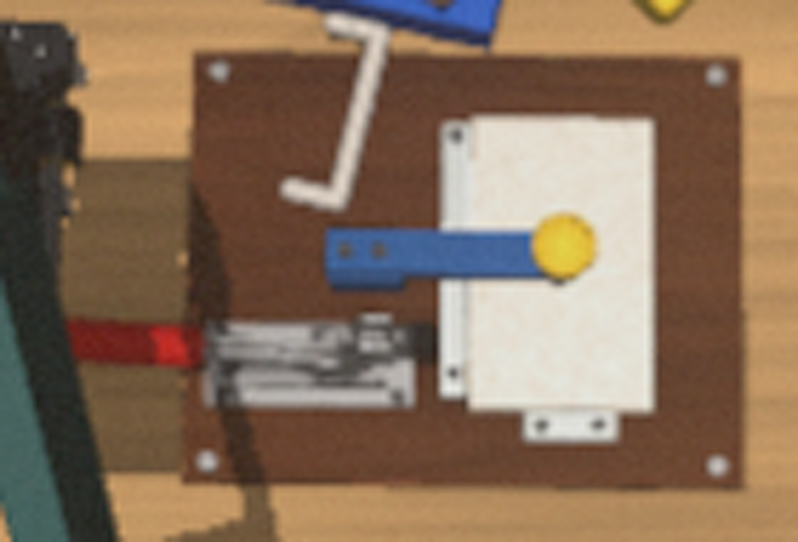

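The panel is flush against both the fence and the end stop. Now the clamp: grip the handle across x and follow the end's path.

```bash
cat >> h.py <<'E'
PATH=np.array([[68,232,120],[61,220,139.5],[52.5,204,160],[45,186.5,176.5],[36,165.5,191],[26,139.5,204],[17,114.5,211.5],[9.5,94.5,215],[4,80.5,216.5],[0,70.5,217]])
def gp(L,y,z,d=20,dy=0): a=np.radians(L); return jw(-55,y-d*np.sin(a)+dy,z-d*np.cos(a)-18.8)
def follow(pts,v=70):
    for r in pts:
        move_l(gp(*r),v); print(r[0],np.round(read_wrist_force(),1),injig())
E
python3 - <<'E'
from h import *
move_l(gp(*PATH[0]),150); print(injig(),np.round(read_wrist_force(),1))
grip(0,25); print("w",read_gripper_width(),np.round(read_wrist_force(),1))
follow(PATH[1:]); move_l(gp(*PATH[-1],dy=-3),40); print(np.round(read_wrist_force(),1),read_gripper_width())
grip(0.7); print(np.round(read_wrist_force(),1),read_clock())
move_l(jw(-55,70,270),200)
p=jw(0,-40,250);goto(p,best('x',p)); print(read_clock())
import cv2
a=camera("top")[:,:,::-1][140:235,222:362];b=camera("scene")[:,:,::-1][165:290,245:385]
cv2.imwrite("pics/c3.png",np.vstack([cv2.resize(a,(560,240)),cv2.resize(b,(560,360)) ]))
cv2.imwrite("pics/s3.png",cv2.resize(b,None,fx=4.5,fy=4.5,interpolation=cv2.INTER_CUBIC))
E
```

```text
[-54.2 213.6  94.9] [-0.3 -0.4  0.3]
w 0.22966883025020154 [ 2.8 -0.  -0.9]
61.0 [ 3.4 -0.3 -0.6] [-54.4 202.4 111.4]
52.5 [ 5.2 -1.5 -1.4] [-54.5 187.9 128.8]
45.0 [ 5.4 -0.8 -1.5] [-54.5 172.3 143.2]
36.0 [ 5.7 -0.8 -2.1] [-54.5 153.9 155.6]
26.0 [ 6.1 -1.1 -3. ] [-54.5 131.1 166.5]
17.0 [ 5.   0.1 -2.1] [-54.5 109.4 173.2]
9.5 [ 4.7  1.3 -0.4] [-54.5  92.3 176.5]
4.0 [ 5.   2.3 -0.8] [-54.4  80.7 178.1]
0.0 [5.5 2.3 1.1] [-54.4  71.7 178.7]
[5.7 1.8 1.5] 0.2144317063046285
[ 0.3  0.3 -0.5] 30.1583
31.3333
```

View pics/s3.png

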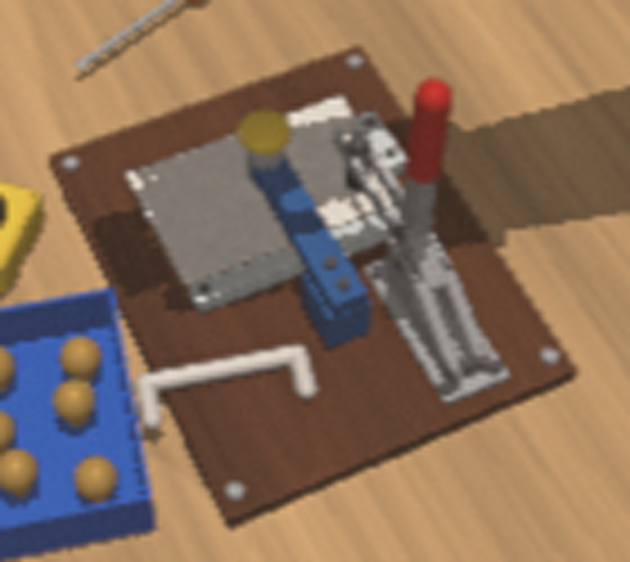

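```bash
python3 - <<'E'
from h import *
print("seen scene",un((433,96),4.5,(245,165)))
for L,y,z in PATH[-4:]:
    a=np.radians(L); print(L,proj("scene",jw(-55,y-11*np.sin(a),z-11*np.cos(a))).round(1),proj("top",jw(-55,y-11*np.sin(a),z-11*np.cos(a))).round(1))
import cv2
a=camera("top")[:,:,::-1]; hsv=cv2.cvtColor(a[140:235,222:362],cv2.COLOR_BGR2HSV)
m=((hsv[...,0]<6)|(hsv[...,0]>174))&(hsv[...,1]>190)&(hsv[...,2]>70)
v,u=np.nonzero(m); print("top red",u.min()+222,u.max()+222,v.min()+140,v.max()+140,len(u))
b=camera("scene")[:,:,::-1]; hsv=cv2.cvtColor(b[165:290,245:385],cv2.COLOR_BGR2HSV)
m=((hsv[...,0]<6)|(hsv[...,0]>174))&(hsv[...,1]>190)&(hsv[...,2]>70)
v,u=np.nonzero(m); print("scene red",u.min()+245,u.max()+245,v.min()+165,v.max()+165,len(u))
E
```

```text
seen scene [340.83333333 185.94444444]
17.0 [[346.1 196.2]] [[267.  195.6]]
9.5 [[342.6 190.2]] [[274.  195.5]]
4.0 [[340.2 186.3]] [[279.  195.5]]
0.0 [[338.5 183.7]] [[282.5 195.5]]
top red 276 282 192 198 40
scene red 339 343 184 187 9
```

Both views put the handle end near 4° lean, about dead centre and not clearly locked. I'll push it firmly over with closed fingers.

```bash
python3 - <<'E'
from h import *
import cv2
p=jw(-55,125,250); goto(p,best('x',p)); grip(0); move_l(jw(-55,125,188),150)
push((0,-1,0),55,16,2,40); print(injig())
move_l(jw(-55,120,190),150)
sleep(.1)
move_l(jw(-55,125,250),250); p=jw(0,-30,250);goto(p,best('x',p)); print(read_clock())
a=camera("top")[:,:,::-1];b=camera("scene")[:,:,::-1]
c=cv2.resize(b[170:250,300:370],None,fx=6,fy=6,interpolation=cv2.INTER_CUBIC);d=cv2.resize(a[170:250,245:300],None,fx=6,fy=6,interpolation=cv2.INTER_CUBIC)
cv2.imwrite("pics/s4.png",np.hstack([c,d]))
E
```

```text
push (0, -1, 0) [(22, 0.0), (24, -0.3), (26, 0.0), (28, -0.2), (30, 0.0), (32, 0.3), (34, 2.2), (36, 5.0), (38, 8.9), (40, 11.7), (42, 15.4), (44, 17.6)] t 39.4
[-54.9  88.1 188.4]
41.0
```

View pics/s4.png

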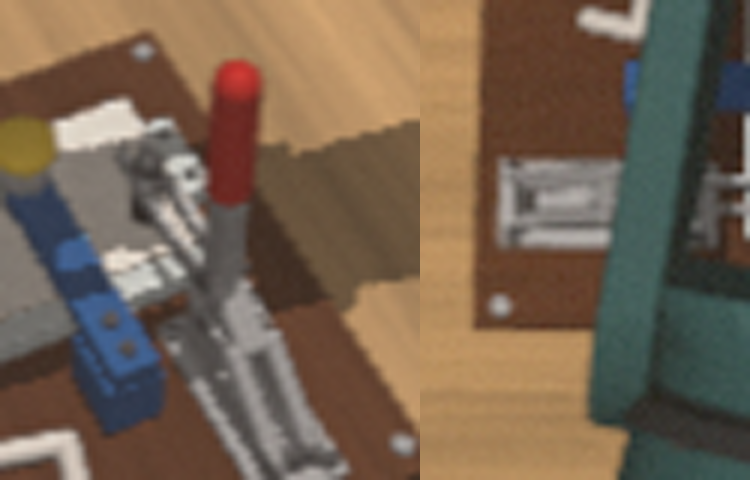

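The handle end is now at about (339.7,184), which matches 0° lean. It also took 17 N against its stop with first contact at y≈92, so it is locked. Now press the punch.

```bash
python3 - <<'E'
from h import *
move_l(jw(0,-30,96),180); push((0,0,-1),24,14.5,1.0,30); sleep(.25); print(injig(),np.round(read_wrist_force(),1))
move_l(jw(0,-30,100),100); move_l(jw(0,-30,250),250); print(read_clock())
import cv2
a=camera("top")[:,:,::-1];b=camera("scene")[:,:,::-1]
hsv=cv2.cvtColor(b[165:290,245:385],cv2.COLOR_BGR2HSV)
m=((hsv[...,0]<6)|(hsv[...,0]>174))&(hsv[...,1]>190)&(hsv[...,2]>70)
v,u=np.nonzero(m); print("scene red",u.min()+245,u.max()+245,v.min()+165,v.max()+165,len(u))
E
```

```text
push (0, 0, -1) [(7.0, 0.6), (8.0, 1.5), (9.0, 1.8), (10.0, 2.6), (11.0, 3.3), (12.0, 3.6), (13.0, 4.3), (14.0, 4.8), (15.0, 6.7), (16.0, 10.0), (17.0, 13.6), (18.0, 17.0)] t 46.6083
[  1.  -29.9  83. ] [-7.   0.8 16.8]
47.9667
scene red 337 341 181 183 9
```

The punch bit: the force has a knee at about 5 N, then rises to 17 N. The handle moved by 4°→0° between the two pictures, so the clamp was locked during the press. Now open it.

```bash
python3 - <<'E'
from h import *
import cv2
p=jw(-55,69,255); goto(p,best('x',p)); grip(0.7); move_l(gp(*PATH[-1]),180)
grip(0,40); print("w",read_gripper_width(),read_clock())
follow(PATH[-2::-1],90); move_l(gp(*PATH[0])+[0,2,-2],60); print(np.round(read_wrist_force(),1),read_gripper_width())
grip(0.7); print(read_clock()); move_l(jw(-55,215,230),250)
p=jw(-55,330,250); goto(p,best('x',p)); print(read_clock())
a=camera("top")[:,:,::-1][140:235,222:362];b=camera("scene")[:,:,::-1][165:290,245:385]
cv2.imwrite("pics/s5.png",np.hstack([cv2.resize(x,None,fx=2.8,fy=2.8,interpolation=cv2.INTER_CUBIC)[:266] for x in(a,b)]))
E
```

```text
w 0.22258394071753687 51.0167
4.0 [ 4.7 -3.2  1. ] [-54.3  78.2 178.1]
9.5 [ 3.3 -1.4  0.4] [-54.4  91.2 176.8]
17.0 [ 4.3 -2.   1.2] [-54.4 108.7 173.8]
26.0 [ 4.7 -0.2  3.7] [-54.5 131.5 167.8]
36.0 [4.5 2.7 7.3] [-54.4 155.3 157.4]
45.0 [3.2 3.7 7.1] [-54.4 174.7 145.3]
52.5 [4.1 4.9 6.8] [-54.3 191.5 131.1]
61.0 [3.2 8.5 6.7] [-54.3 206.9 113.1]
68.0 [ 3.4 10.3  5.9] [-54.4 218.2  95.4]
[5.  8.7 6.3] 0.21581135521670675
55.4167
56.6583
```

View pics/s5.png

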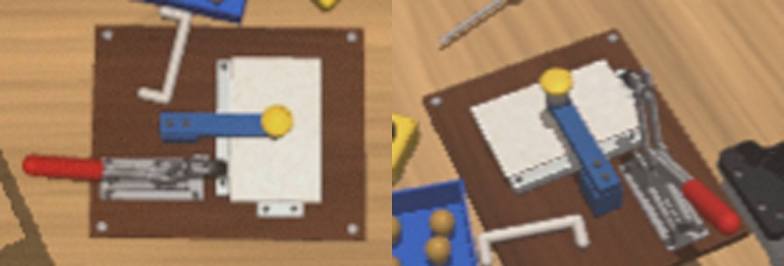

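```bash
python3 - <<'E'
from h import *
import cv2
for k in range(2):
    b=camera("top")[:,:,::-1]; hsv=cv2.cvtColor(b[140:235,222:362],cv2.COLOR_BGR2HSV)
    m=((hsv[...,0]<6)|(hsv[...,0]>174))&(hsv[...,1]>190)&(hsv[...,2]>70)
    v,u=np.nonzero(m); L=u.min()+222; print(L,len(u)); sleep(.5)
o=cv2.imread("pics/top0.png"); hsv=cv2.cvtColor(o[140:235,222:362],cv2.COLOR_BGR2HSV)
m=((hsv[...,0]<6)|(hsv[...,0]>174))&(hsv[...,1]>190)&(hsv[...,2]>70); v,u=np.nonzero(m); print("start",u.min()+222)
for r in PATH[:4]: print(r[0],proj("top",jw(-55,r[1],r[2])).round(1))
if L<233: hand_in(); print("handed in",read_clock())
E
```

```text
230 166
230 165
start 229
68.0 [[227.6 199. ]]
61.0 [[230.4 198.2]]
52.5 [[234.7 197.3]]
45.0 [[240.  196.6]]
the job is handed in; nothing more can be done
the job is handed in; nothing more can be done
```

The drawer front is marked and the job is handed in, at about 58 s by my estimate, as the last clock reading was 56.7 s against the 69 s limit. No verdict is reported, so the result below rests on my own checks.

- **Sliding home:** I pushed the front against the fence, then the end stop, then nudged it to the fence again. The stops took 6–12 N, and the picture showed it flush and square against both.
- **Clamping:** After my first swing the images put the handle near 4° lean, at dead centre and not locked. I pushed it on with closed fingers to 17.6 N. A later image showed it had moved on by about the 4° to 0° distance. First contact of that push already suggested about 0°, so the two readings disagreed. I could not read the clamp's force on the front.
- **Punching:** The force rose sharply from about 5 N, where the point met the front, to 17 N, so roughly 11 N went into the front. That was with the clamp locked.
- **Opening:** The handle is back open and not moving. In the image its end sits about 1 pixel short of where it started, so it leans roughly 65° rather than 68° (more than 54° is needed).
- **Final state:** In the last picture the front is still against both stops, the punch is up and the clamp arm is clear of it. The pull and tray had not visibly moved. I did not measure the other items on the desk again.

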